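# Transfer a sample plate from rack to case

## Task

Draw the low sample plate (the shorter of the plates in the rack) straight up out of the rack by its top edge, lean it on the sloping rest with its long edge on the lips and let go, so that you can take it again by its two long edges. Then lay it flat in the nest of the case, fully down, and shut the lid over it. Do not drop the plate, and leave the tall plates and everything else on the bench where they are.

Things in the scene. Friction and masses are not known exactly. Their poses are not given: they have to be found in the camera images.
- plate: the LOW plate in the rack, the one to move: a bare aluminium sample plate 120 x 64 x 8 mm, about 0.17 kg, starting upright in one of the rack's three slots. Origin at its centre. Its x = along its 120 mm length, y = through its 8 mm thickness, z = along its 64 mm height (up while it is in the rack). Both faces are alike.
- tall_a: a bystander: bare aluminium plate 120 x 84 x 8 mm standing in another slot of the rack, 20 mm taller than the plate to move. Origin 32 mm above its bottom edge, on its mid-plane.
- tall_b: a bystander, the twin of tall_a, in the remaining slot.
- rack: black plastic rack fixed to the bench, 140 (x) x 150 (y) x 50 mm high. Origin: centre of its underside, z up. Three slots along x, at y = -45, 0, +45 mm: 12 mm wide channels only near both ends (36 to 62 mm from the middle), floor at z = 10 mm. Top edges: low plate z = 74 mm (24 mm above the rack), tall plates 94 mm. Plates have 2 mm play on each face, 2.5 mm at each end, and may lean.
- rest: steel sloping rest fixed to the bench, base 130 (x) x 100 (y) x 8 mm. Origin: centre of its underside, z up. Two 16 mm wide rails at x = -45 and +45 mm slope at 45 degrees, rising towards its +y; a lip 14 mm proud ends the foot of each. Between the rails it is open down to the base.
- rest_seat (a point): where the low plate's centre is when it lies properly on the rest: midway between the rails, 88 mm above the bench; flat on the rails, length along the rest's x, one long edge on the lips, 64 mm side up the slope. In the middle both long edges are free to grasp and the fingertips may pass beyond the plate.
- case: flat grey plastic case fixed to the bench, 160 x 160 mm, walls 5 mm thick, 40 mm high, floor 5 mm. Origin: centre of its underside, z up. Its lid hinges on its +x wall. Fingers have room beside the nest, inside the +y and -y walls, down to the floor.
- nest (a point): where the low plate's centre is when it lies flat in the case's black nest, length along the case's x: on the case's centre, 24 mm above its underside. Two rails at x = -50, +50 mm (14 mm wide, tops at z = 20 mm) carry it; lugs up to z = 27 mm stand around it at x = +-63 mm (ends) and y = +-35 mm (long edges, near the corners only): 3 mm play all round.
- lid (a joint): angle of the case's lid, rad: 0 = shut, pi/2 = upright, about 1.6 to 1.85 at the start. A stiff hinge: the lid stays where it is left; about 0.3 N m moves it.
- lid_hinge (a point): middle of the lid's hinge axis, at the top of the case's +x wall (x = 80 mm, z = 40.5 mm in the case). The lid is a flat panel 160 x 160 x 8 mm that reaches from here to the -x wall when shut, with a 13 mm long, 50 mm wide lip beyond its free edge.
- lid_edge (a point): middle of the lid's free edge, on its outer (upper when shut) face, 160 mm from the hinge axis.
- jar: bystander: small amber jar, 44 mm across, 50 mm high. Origin at its underside.
- beaker: bystander: glass beaker, 66 mm across, 80 mm high. Origin at its underside.
- flask: bystander: amber bottle, 66 mm across, 160 mm high. Origin at its underside.
- carton: bystander: small carton 70 x 100 x 45 mm. Origin at its underside.
- driver: bystander: screwdriver lying on the bench.
Not all that is in view belongs to the job. Leave any purple look-alike of the plate alone.

How it is judged (in metres and radians):
On the way, in this order (a step that is already met when the one before it is completed fails the run):
1. the low plate is drawn up clear of the rack's slot (z of plate in the frame of rack above 0.085 m and contact force between the fingers and plate above 0.1 N), for 0.05 s.
2. the plate lies on the sloping rest, its long edge on the lips, let go and still (distance between plate and rest_seat below 0.02 m and angle between plate's own z axis and vertical between 0.66 and 0.91 rad and angle between the x axis of plate and the x axis of rest, either way round below 0.2 rad and contact force between the fingers and plate below 0.1 N and linear speed of plate below 0.03 m/s), for 0.3 s.
3. the plate lies flat and fully down in the case's nest, let go and still (x of plate in the frame of case between -0.006 and 0.006 m and y of plate in the frame of case between -0.006 and 0.006 m and z of plate in the frame of case between 0.02 and 0.0275 m and angle between the y axis of plate and the z axis of case, either way round below 0.06 rad and contact force between the fingers and plate below 0.1 N and linear speed of plate below 0.03 m/s), for 0.3 s.
At the end, for the whole second after the job is handed in: The low plate lies flat (within 0.06 rad) in the nest of the case, its centre within 6 mm of the nest's centre lengthwise and sideways and between 20 and 27.5 mm above the case's underside, at rest and untouched, and the lid is shut (under 0.06 rad) (all of step 3 and value of joint lid below 0.06 rad).
It fails at once if a tall plate was moved from its place (over 20 mm) (distance of any of tall_a, tall_b from where it was at the start of the episode above 0.02 m).
It fails at once if something else on the bench was moved (over 30 mm) (distance of any of jar, beaker, flask, carton, driver from where it was at the start of the episode above 0.03 m).
It fails at once if the plate was dropped: moving faster than 0.6 m/s while not held (contact force between the fingers and plate below 0.05 N and linear speed of plate above 0.6 m/s).
It also fails if it takes over 72 s, if anything falls off the work surface, if the arm or the gripper's body presses on something with over 40 N, if the wrist force passes 120 N, or if a joint passes its speed limit or range.

## Robot

A 6-joint arm with a two-finger parallel gripper is mounted at the origin on the work surface. World frame = base frame: x ahead of the robot, y to its left, z up, the work surface at z = 0. Lengths are in mm, angles in rad, forces in N, time in s.
With the tool pointing down it reaches from about 350 to 975 mm from the base axis. Payload 7.1 kg.
Tool frame: the origin (TCP) lies midway between the tips of the shut fingers; the grasp point (between the pads) lies 19 mm behind it; z points along the fingers, y is the line along which they close (so a half turn about z gives the same grasp; the last joint's range is limited). The gripper opens to 88 mm and grips with 3 to 60 N. Pads are 20 mm wide; open, the fingers measure 115 mm over their backs; the gripper's body (75 mm by 178 mm) begins 61 mm behind the grasp point.
Start: joints at [1.235, 0.423, 1.63, -0, 1.089, -0.019], TCP at [194.673, 593.892, 222.675] pointing down, gripper open.
Joint ranges: [-3, 3], [-0.9, 2.11], [0.09, 2.58], [-1.31, 4.45], [0.11, 2.69], [-2.54, 2.54]. Speed limits (rad/s): [2.39, 2.39, 3.01, 3.14, 3.14, 3.14].

## Interface

Orientations are given as a rotation vector (axis times angle).
In Python, from workcell import get_obs, get_image, camera_params, close_job gives the robot as it stands.
- The arm moves only by the shell command python3 -m creep 'ROWS' [OPENING]. ROWS is a JSON object of lists of equal length, an entry for each row: "delta_pos": the shift along the tool's x, y, z in m, a list of three; "twist": the turn, a rotation vector about the tool's x, y, z in degrees, a list of three. A call has 1 to 20 rows; each row shifts and turns the commanded pose from where the row before left it, along the tool's axes as they then stand; what a row does not reach is not made up. A row lasts 1/12 s, in which the tool goes at most 41.7 mm and 7.16 degrees, less where a joint would pass 70% of its speed; a pose out of reach is approached as far as the arm can. A call with a gripper value outside its range is refused whole. OPENING is the opening, from 0 (shut) to 1 (fully open), set as the call begins (- or left out, the last holds). The fingers move at their own pace and stop on an object; the grip force is fixed at half the most. Time passes only in rows, so rows that do not move let the fingers close. It gives the time, the measured TCP pose, the force, the opening and the grip force at its end, in the units of the state.
- get_obs(): the state, without advancing time (a new reading comes with each control period).
- get_image(name): name is "side" or "top" or "wrist"; returns (picture, depth): 420x560x3 uint8, red, green, blue; 420x560 float32, mm along the optical axis (not along the pixel's ray), 0 where there is no reading.
- camera_params(name): a dict with "camera_matrix" (3x3 intrinsics, pixels), "extrinsics" (4x4, takes a point from camera to world coordinates). Camera axes: x right, y down, z forward; pixel columns grow to the right and rows downward; lengths in mm; the calibration is good to about 2 mm. A picture is of the moment at which its call begins: read the wrist's pose just before it. camera_params takes no time and is no camera call; for the wrist camera it gives the pose at the moment of the call.
- close_job(): hands the job in; it is judged then, once.
The state is a dict: "t": time; "qpos": joint angles; "qvel": joint speeds; "joint_torque": joint torques, N m; "ee_pos": TCP position; "orientation": TCP orientation; "ft_force": force on the tool from outside, world axes, zero at the start; "moment": the same for the moment, N m; "width": finger opening in mm; "grasp_force": force on a finger pad.
Only numpy, scipy, OpenCV 4.12 (cv2) and the standard library are available. Lean on these libraries where they do the work, as an engineer would, in place of code of your own. Each camera call takes 0.05 s, during which the arm holds its last target. There are 200 camera calls.

## Working session

There is one attempt and no reset: what is moved stays moved. The work goes in short steps, Python scripts to look and compute and a shell command to move; the robot and the scene stay as the last step left them, time stands still between calls to the robot, and variables do not carry over. Pictures are saved under pics/ and viewed, at most 10 in all, crops included, and the job is handed in when it is done.

```bash
mkdir -p pics; ls; cat > h.py <<'E'
import numpy as np, cv2
from scipy.spatial.transform import Rotation as R
from workcell import get_obs,get_image,camera_params
def cloud(d,p):
    K=np.array(p["camera_matrix"]);E=np.array(p["extrinsics"])
    v,u=np.mgrid[:d.shape[0],:d.shape[1]]
    c=np.stack([(u-K[0,2])/K[0,0]*d,(v-K[1,2])/K[1,1]*d,d],-1)
    return c@E[:3,:3].T+E[:3,3]
def snap(n,fn=None):
    p=camera_params(n);im,d=get_image(n)
    if fn: cv2.imwrite('pics/'+fn,im[:,:,::-1])
    np.savez('%s.npz'%n,im=im,d=d,w=cloud(d,p))
    return im,d,cloud(d,p)
E
python3 - <<'E'
from h import *
for n in("top","side"):
    im,d,w=snap(n,n+"0.png"); print(n,camera_params(n))
print(get_obs())
E
```

```text
pics
top {'camera_matrix': array([[475.87155392,   0.        , 277.00390089],
       [  0.        , 475.87155392, 210.71469533],
       [  0.        ,   0.        ,   1.        ]]), 'extrinsics': array([[ 1.68185086e-02, -9.82511174e-01,  1.85442527e-01,
         3.18471239e+02],
       [-9.99630238e-01, -1.25595641e-02,  2.41173247e-02,
        -1.41155333e+01],
       [-2.13664637e-02, -1.85779575e-01, -9.82359111e-01,
         1.04141447e+03],
       [ 0.00000000e+00,  0.00000000e+00,  0.00000000e+00,
         1.00000000e+00]])}
side {'camera_matrix': array([[469.77427794,   0.        , 272.28237797],
       [  0.        , 469.77427794, 207.15962673],
       [  0.        ,   0.        ,   1.        ]]), 'extrinsics': array([[ 8.62542559e-01, -2.70930283e-01,  4.27337239e-01,
         8.56213840e+01],
       [-5.05616450e-01, -4.93722091e-01,  7.07524206e-01,
        -6.67994782e+02],
       [ 1.92961023e-02, -8.26338477e-01, -5.62843124e-01,
         6.33788911e+02],
       [ 0.00000000e+00,  0.00000000e+00,  0.00000000e+00,
         1.00000000e+00]])}
{'t': 0.1, 'qpos': array([ 1.23501260e+00,  4.23725310e-01,  1.63061660e+00, -2.11721736e-05,
        1.08863060e+00, -1.90337231e-02]), 'qvel': array([ 0.00171088, -0.0010107 , -0.00400745, -0.00193355,  0.00016111,
        0.00232479]), 'joint_torque': array([ 2.75713319e-06, -5.45616460e+01, -2.74323088e+01,  6.45845477e-02,
        1.87723059e-02, -4.38689699e-05]), 'ee_pos': array([194.50650336, 593.42180625, 222.00267579]), 'orientation': array([-4.95421523e-01, -3.10205469e+00,  2.13850578e-03]), 'ft_force': array([ 0.01113725,  0.20921281, -1.08447674]), 'moment': array([0.01387431, 0.04576354, 0.01225577]), 'grasp_force': 0.0, 'width': 87.83168195561682}
```

View pics/top0.png

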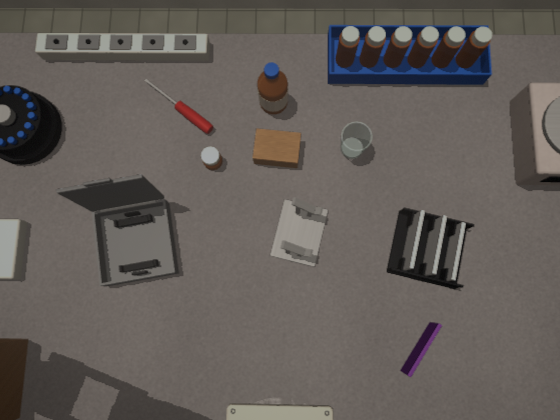

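View pics/side0.png

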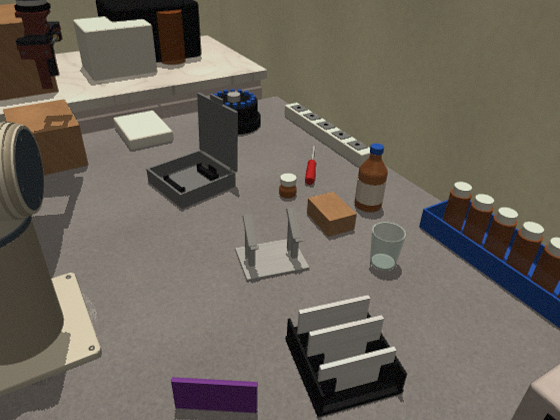

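The top view shows three pale plates in the rack at about (418,240), (440,245) and (459,250). The rest is at (300,233), the case at (135,245) with its lid open at the far side, and the purple decoy at (421,349). In the side view the plates are at (333,316), (345,337) and (357,370). I'll measure the heights to pick out the low one.

```bash
python3 - <<'E'
from h import *
def rect(P): 
    (c,s,a)=cv2.minAreaRect(P[:,:2].astype(np.float32)); return np.round(c,1),np.round(s,1),round(a,1)
def fat(w,mask,tag,minn=60):
    n,l,st,ce=cv2.connectedComponentsWithStats(mask.astype(np.uint8))
    for i in range(1,n):
        if st[i,4]<minn: continue
        P=w[l==i]; print(tag,np.round(ce[i]),st[i,4],'z5/50/95',np.round(np.percentile(P[:,2],[5,50,95])),*rect(P))
for n in("top","side"):
    z=np.load(n+'.npz');im,d,w=z['im'].astype(int),z['d'],z['w']
    br=im.min(2);X,Y,Z=w[...,0],w[...,1],w[...,2]
    box=lambda x0,x1,y0,y1:(X>x0)&(X<x1)&(Y>y0)&(Y<y1)&(d>0)
    rk=box(300,650,-480,-180)
    fat(w,rk&(br>130)&(Z>20),n+' plates')
    fat(w,rk&(Z>35)&(im.max(2)<90)&(Z<60),n+' rack')
    fat(w,rk&(Z>64),n+' z>64')
    rs=box(350,560,-140,60)
    fat(w,rs&(Z>4)&(Z<14),n+' restbase'); fat(w,rs&(Z>18),n+' rails',30)
    cs=box(300,560,150,450)
    fat(w,cs&(Z>33)&(Z<45),n+' caserim'); fat(w,cs&(Z>50),n+' lid'); fat(w,cs&(Z>14)&(Z<30)&(im.max(2)<45),n+' nest',20)
E
```

```text
top plates [417. 239.] 207 z5/50/95 [91. 94. 97.] [ 445.2 -270.5] [  7.  119.2] 76.7
top plates [439. 244.] 204 z5/50/95 [91. 94. 97.] [ 435.1 -314.2] [  7.2 118.4] 76.9
top plates [458. 250.] 196 z5/50/95 [70. 74. 77.] [ 424.7 -358.4] [  7.5 118.5] 76.8
top rack [431. 249.] 1202 z5/50/95 [37. 49. 57.] [ 435.2 -314.6] [148.4 136. ] 77.0
top z>64 [415. 239.] 442 z5/50/95 [67. 92. 97.] [ 444.7 -271.2] [  8.9 119.9] 76.7
top z>64 [438. 245.] 486 z5/50/95 [67. 91. 96.] [ 434.9 -315.2] [  9.4 120.1] 77.1
top z>64 [458. 251.] 326 z5/50/95 [66. 73. 77.] [ 424.9 -358.9] [  9.8 120.6] 76.8
top restbase [299. 233.] 2111 z5/50/95 [ 5.  8. 11.] [465.  -40.2] [104.3 131.8] 76.7
top rails [306. 207.] 312 z5/50/95 [ 39.  77. 106.] [509.7 -52.5] [64.9 16.7] 76.0
top rails [296. 249.] 288 z5/50/95 [ 56.  79. 106.] [422.  -32.2] [64.7 16.3] 76.8
top caserim [132. 242.] 904 z5/50/95 [35. 40. 44.] [438.  316.9] [161.8 162.4] 11.1
top lid [112. 192.] 2342 z5/50/95 [ 61. 148. 205.] [522.4 332.4] [ 14.1 160.8] 10.6
top nest [128. 209.] 39 z5/50/95 [17. 23. 29.] [510.4 334.3] [ 2.  58.7] 10.7
top nest [132.
[... 1173 characters left out ...]
34.7 -314.1] [ 10.9 120.9] 76.9
side z>64 [357. 360.] 674 z5/50/95 [65. 73. 75.] [ 424.6 -358. ] [ 10.9 120.3] 77.0
side restbase [271. 261.] 1755 z5/50/95 [ 6.  8. 10.] [466.6 -37.4] [103.1 129.8] 76.7
side rails [293. 231.] 494 z5/50/95 [ 24.  70. 103.] [509.5 -51.3] [65.3 17.4] 76.7
side rails [250. 239.] 472 z5/50/95 [ 23.  72. 104.] [421.7 -33.2] [62.7 17.1] 77.1
side caserim [192. 173.] 729 z5/50/95 [34. 39. 43.] [440.8 318.3] [170.9 166.5] 10.8
side lid [218. 129.] 2316 z5/50/95 [ 59. 134. 200.] [521.6 332.2] [ 17.2 164.5] 11.4
side nest [208. 171.] 192 z5/50/95 [16. 21. 28.] [496.3 327.3] [35.4 81.2] 10.3
side nest [173. 184.] 113 z5/50/95 [19. 21. 28.] [388.5 306.4] [15.  84.1] 11.0
```

The low plate is the one at top-view (458,250): its top edge is at z = 74 and its centre at (424.8, -358.4). Things that could be mistaken for it are the tall plates at (417,239) and (439,244), with tops at z = 94, and the purple decoy at (421,349). Next I'll check this in one crop and refine the rest, lid and nest.

```bash
cat >> h.py <<'E'
def Rdown(h,tilt=0,a=-13.1):
    # tool down, tool y heading h deg; then tilted by 'tilt' deg about world axis with heading a
    h=np.radians(h);y=np.array([np.cos(h),np.sin(h),0]);z=np.array([0,0,-1.])
    M=R.from_matrix(np.c_[np.cross(y,z),y,z])
    a=np.radians(a)
    return R.from_rotvec(np.radians(tilt)*np.array([np.cos(a),np.sin(a),0]))*M
def joints(M,j1,f,s4):  # wrist angles for forearm pitch f
    B=R.from_euler('z',j1)*R.from_euler('y',f)
    W=(B.inv()*M*R.from_euler('z',-np.pi/2)).as_euler('ZYZ')
    return np.round(np.degrees([s4*W[0],W[1],W[2]]))
def to(p,M,n=None):
    o=get_obs();C=R.from_rotvec(o['orientation']);d=C.inv().apply(np.array(p)-o['ee_pos'])
    rv=(C.inv()*M).as_rotvec(degrees=True)
    k=max(np.linalg.norm(d)/38,np.linalg.norm(rv)/6.5)
    print('tool shift mm',np.round(d,1),'twist deg',np.round(rv,2),'min rows %.1f'%k,'world',np.round(np.array(p)-o['ee_pos'],1))
E
python3 - <<'E'
from h import *
for n in("top","side"):
    z=np.load(n+'.npz');im,d,w=z['im'].astype(int),z['d'],z['w'];X,Y,Z=w[...,0],w[...,1],w[...,2]
    c=np.array([465.8,-38.8]);a=np.radians(-13.1);u=np.array([np.cos(a),np.sin(a)]);v=np.array([-u[1],u[0]])
    q=np.stack([X,Y],-1)-c;rx=q@u;ry=q@v
    for s in(-1,1):
        m=(abs(rx-45*s)<6)&(abs(ry)<60)&(Z>15)&(d>0)
        print(n,'rail',s,[(b,int(np.median(Z[m&(abs(ry-b)<3)])),int(Z[m&(abs(ry-b)<3)].max())) for b in range(-50,51,6) if (m&(abs(ry-b)<3)).sum()>2])
    # case
    for c in ([439,317.5],):
        a=np.radians(11);u=np.array([np.cos(a),np.sin(a)]);v=np.array([-u[1],u[0]])
        q=np.stack([X,Y],-1)-c;cx=q@u;cy=q@v
        m=(d>0)&(abs(cy)<60)&(Z>70)&(Z<195)&(cx>40)&(cx<140)
        k=np.polyfit(Z[m],cx[m],1);print(n,'lid cx at z40.5',np.polyval(k,40.5),'tilt',np.arctan(k[0]),'zmax',np.percentile(Z[(cx>60)&(cx<140)&(abs(cy)<60)],99.8))
        m=(d>0)&(abs(cx)<100)&(abs(cy)<90)&(Z>36)&(Z<44)
        print(n,'rim cx',np.percentile(cx[m],[1,99]),'cy',np.percentile(cy[m],[1,99]))
        for y0 in(-50,-20,20,50):
            mm=m&(abs(cy-y0)<15);print('  -x wall mid at cy',y0,np.median(cx[mm&(cx<-60)]))
        for x0 in(-50,0,50):
            mm=m&(abs(cx-x0)<15);print('  y walls at cx',x0,np.median(cy[mm&(cy<-60)]),np.median(cy[mm&(cy>60)]))
im=np.load('top.npz')['im'][190:300,375:490,::-1];cv2.imwrite('pics/crop.png',cv2.resize(im,None,fx=5,fy=5))
E
```

```text
top rail -1 [(-32, 71, 73), (-26, 65, 71), (-20, 64, 67), (-14, 69, 73), (-8, 76, 79), (-2, 81, 85), (4, 87, 93), (10, 92, 98), (16, 98, 103), (22, 106, 110), (28, 103, 106)]
top rail 1 [(-32, 71, 74), (-26, 66, 69), (-20, 63, 68), (-14, 69, 75), (-8, 75, 83), (-2, 82, 88), (4, 89, 93), (10, 92, 96), (16, 95, 103), (22, 105, 111), (28, 104, 107)]
top lid cx at z40.5 78.35857659280934 tilt 0.03312290159235211 zmax 215.8256232624441
top rim cx [-81.71282749  79.1219383 ] cy [-81.07082789  79.82764612]
  -x wall mid at cy -50 -79.1297977317939
  -x wall mid at cy -20 -79.15708493655264
  -x wall mid at cy 20 -79.32310027205263
  -x wall mid at cy 50 -79.53909481604802
  y walls at cx -50 -78.72166030129527 76.08499808693968
  y walls at cx 0 -78.55257294391258 76.11727876376709
  y walls at cx 50 -78.6743633385062 76.00326747038764
side rail -1 [(-32, 69, 72), (-26, 60, 70), (-20, 64, 67), (-14, 37, 72), (-8, 73, 80), (-2, 80, 85), (4, 86, 93), (10, 64, 95), (16, 93, 104), (22, 103, 108), (28, 106, 106)]
side rail 1 [(-32, 70, 72), (-26, 57, 62), (-20, 64, 67), (-14, 37, 74), (-8, 72, 81), (-2, 79, 85), (4, 85, 91), (10, 47, 95), (16, 69, 104), (22, 102, 108), (28, 105, 106)]
side lid cx at z40.5 79.05505574687102 tilt 0.03507340261580718 zmax 213.7081378543016
side rim cx [-82.21524763  81.20970354] cy [-81.25712354  82.26993583]
  -x wall mid at cy -50 -80.19043453999247
  -x wall mid at cy -20 -80.2948330137744
  -x wall mid at cy 20 -79.73437057867751
  -x wall mid at cy 50 -80.51937477803992
  y walls at cx -50 -78.26436828115315 76.27594214201477
  y walls at cx 0 -78.6115746181152 76.39423505349039
  y walls at cx 50 -78.19780251226882 76.8001859569219
```

View pics/crop.png

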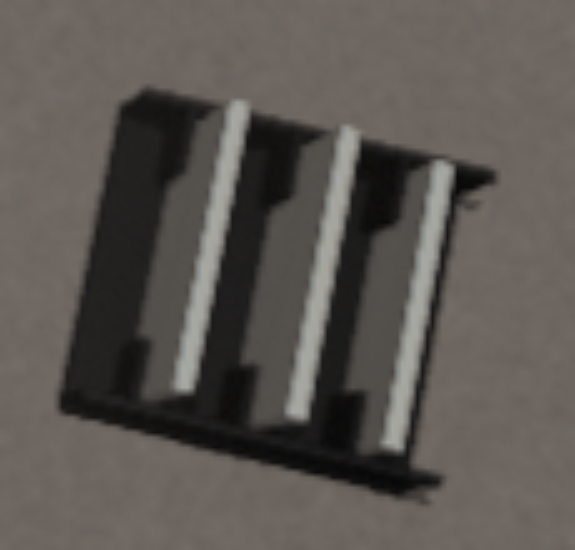

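The crop shows the rightmost plate in the outer slot, at crop (420,300), with its top at z = 74; the rack is open in the middle. This is the low plate. Now a quick wrist-angle check to choose the yaw.

```bash
python3 - <<'E'
from h import *
q=get_obs()['qpos'];print(joints(R.from_rotvec(get_obs()['orientation']),q[0],q[1]+q[2],1))
for h in(76.9,-103.1):
  print('h',h,'rack',[joints(Rdown(h),np.radians(-40),np.radians(f),1) for f in(115,135)])
  for t in(-45,45):
    M=Rdown(h,t); print(' tilt',t,'z',np.round(M.apply([0,0,1]),2),[joints(M,np.radians(j),np.radians(f),1) for j in(-15,5) for f in(110,130)])
  hc=h+24.2;print(' case',joints(Rdown(hc),np.radians(36),np.radians(125),1))
s=[465.6,-39.9,88];s=np.array(s)
for h in(76.9,):
  v=np.array([.2267,.974,0]);up=(v+[0,0,1])/2**.5
  print('tcp place (tip 24 below top)',s+up*8,'pregrasp2 normal',(np.array([0,0,1])-v)/2**.5)
E
```

```text
[-0. 62. -1.]
h 76.9 rack [array([  -0.,   65., -117.]), array([   0.,   45., -117.])]
 tilt -45 z [-0.16 -0.69 -0.71] [array([-47.,  75., -77.]), array([-53.,  62., -60.]), array([-42.,  88., -63.]), array([-45.,  73., -49.])]
 tilt 45 z [ 0.16  0.69 -0.71] [array([  46.,   77., -106.]), array([  52.,   64., -122.]), array([ 49.,  63., -92.]), array([  59.,   51., -111.])]
 case [ -0.  55. -65.]
h -103.1 rack [array([-0., 65., 63.]), array([ 0., 45., 63.])]
 tilt -45 z [-0.16 -0.69 -0.71] [array([-47.,  75., 103.]), array([-53.,  62., 120.]), array([-42.,  88., 117.]), array([-45.,  73., 131.])]
 tilt 45 z [ 0.16  0.69 -0.71] [array([46., 77., 74.]), array([52., 64., 58.]), array([49., 63., 88.]), array([59., 51., 69.])]
 case [  0.  55. 115.]
tcp place (tip 24 below top) [466.88240886 -34.39022396  93.65685425] pregrasp2 normal [-0.16030111 -0.688722    0.70710678]
```

```bash
python3 -m creep '{"delta_pos":[[-0.026,-0.0277,-0.0032],[-0.026,-0.0277,-0.0032],[-0.026,-0.0277,-0.0032],[-0.026,-0.0277,-0.0032],[-0.026,-0.0277,-0.0032],[-0.026,-0.0277,-0.0032],[-0.026,-0.0277,-0.0032],[-0.026,-0.0277,-0.0032],[-0.026,-0.0277,-0.0032],[-0.026,-0.0277,-0.0032],[-0.026,-0.0277,-0.0032],[-0.026,-0.0277,-0.0032],[-0.026,-0.0277,-0.0032],[-0.026,-0.0277,-0.0032],[-0.026,-0.0277,-0.0032]],"twist":[[0,0,-5],[0,0,0],[0,0,0],[0,0,0],[0,0,0],[0,0,0],[0,0,0],[0,0,0],[0,0,0],[0,0,0],[0,0,0],[0,0,0],[0,0,0],[0,0,0],[0,0,0]]}' 0.4
python3 -c "
from h import *
to([424.8,-358.4,150],Rdown(76.9))"
```

```text
t: 1.35
ee_pos: [477.3, 97.1, 270.8]
orientation: [-0.36, -3.121, 0.0]
ft_force: [0.1, 0.9, -0.3]
width: 35.1
grasp_force: 0.0
tool shift mm [ -52.6 -455.5  120.8] twist deg [-0.   -0.01 -0.06] min rows 12.5 world [ -52.5 -455.5 -120.8]
```

```bash
python3 -m creep '{"delta_pos":[[-0.004,-0.035,0.0093],[-0.004,-0.035,0.0093],[-0.004,-0.035,0.0093],[-0.004,-0.035,0.0093],[-0.004,-0.035,0.0093],[-0.004,-0.035,0.0093],[-0.004,-0.035,0.0093],[-0.004,-0.035,0.0093],[-0.004,-0.035,0.0093],[-0.004,-0.035,0.0093],[-0.004,-0.035,0.0093],[-0.004,-0.035,0.0093],[-0.004,-0.035,0.0093],[0,0,0],[0,0,0]],"twist":[[0,0,0],[0,0,0],[0,0,0],[0,0,0],[0,0,0],[0,0,0],[0,0,0],[0,0,0],[0,0,0],[0,0,0],[0,0,0],[0,0,0],[0,0,0],[0,0,0],[0,0,0]]}'
python3 - <<'E'
from h import *
im,d,w=snap("wrist","wrist1.png")
X,Y,Z=w[...,0],w[...,1],w[...,2]
m=(d>0)&(abs(Z-73)<7)&(im.min(2)>60)&(abs(X-425)<80)&(abs(Y+358)<40)
P=w[m];print(m.sum(),np.percentile(P[:,2],[5,50,95]),cv2.minAreaRect(P[:,:2].astype(np.float32)))
to([424.8,-358.4,48],Rdown(76.9));print(get_obs()['qpos'])
E
```

```text
t: 2.6
ee_pos: [423.1, -357.0, 148.7]
orientation: [-0.364, -3.119, -0.002]
ft_force: [-0.2, 0.5, -0.2]
width: 35.1
grasp_force: 0.0
2118 [72.08414203 73.37357928 74.61069795] ((429.240478515625, -340.44061279296875), (45.10309600830078, 119.51033020019531), 77.12027740478516)
tool shift mm [ -2.1  -2.3 101.1] twist deg [ 0.06 -0.08 -0.14] min rows 2.7 world [   1.4   -2.6 -101.1]
[-7.20523452e-01  4.18077565e-01  1.84216678e+00  2.55583065e-04
  8.83094270e-01 -2.06032367e+00]
```

View pics/wrist1.png

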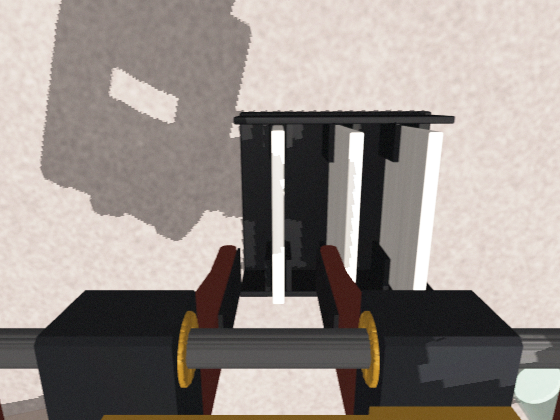

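The wrist view shows the low plate at (278,210), midway between the fingertips at (236,250) and (325,250); the tall plates are to the right. I'll go down and grip.

```bash
python3 -m creep '{"delta_pos":[[-0.002,-0.0022,0.02],[0,0,0.02],[0,0,0.02],[0,0,0.02],[0,0,0.0205],[0,0,0],[0,0,0]],"twist":[[0,0,0],[0,0,0],[0,0,0],[0,0,0],[0,0,0],[0,0,0],[0,0,0]]}'
python3 -m creep '{"delta_pos":[[0,0,0],[0,0,0],[0,0,0],[0,0,0],[0,0,0],[0,0,0]],"twist":[[0,0,0],[0,0,0],[0,0,0],[0,0,0],[0,0,0],[0,0,0]]}' 0
```

```text
t: 3.23
ee_pos: [425.3, -356.8, 49.1]
orientation: [-0.357, -3.119, -0.002]
ft_force: [-0.1, 0.8, -0.9]
width: 35.3
grasp_force: 0.0
t: 3.73
ee_pos: [425.9, -358.8, 50.1]
orientation: [0.36, 3.12, -0.001]
ft_force: [-0.8, 0.9, 6.2]
width: 7.7
grasp_force: 30.0
```

```bash
python3 -m creep '{"delta_pos":[[0,0,-0.005],[0,0,-0.01],[0,0,-0.012],[0,0,-0.014],[0,0,-0.014],[0,0,-0.014],[0,0,-0.02],[0,0,-0.02],[0,0,-0.02],[0,0,-0.02],[0,0,-0.01],[0,0,0],[0,0,0]],"twist":[[0,0,0],[0,0,0],[0,0,0],[0,0,0],[0,0,0],[0,0,0],[0,0,0],[0,0,0],[0,0,0],[0,0,0],[0,0,0],[0,0,0],[0,0,0]]}'
python3 - <<'E'
from h import *
im,d,w=snap("side","side1.png")
X,Y,Z=w[...,0],w[...,1],w[...,2]
m=(d>0)&(abs(X-425)<75)&(abs(Y+358)<12)&(Z>150)&(Z<225)&(im.min(2)>60)
P=w[m];print(m.sum(),np.percentile(P[:,2],[1,99]),cv2.minAreaRect(P[:,:2].astype(np.float32)))
m=(d>0)&(abs(X-440)<90)&(abs(Y+295)<35)&(Z>66)&(Z<100)
n,l,st,ce=cv2.connectedComponentsWithStats(m.astype(np.uint8))
for i in range(1,n):
    if st[i,4]>60:P=w[l==i];print(ce[i],P[:,2].max(),cv2.minAreaRect(P[:,:2].astype(np.float32)))
v=np.array([.2267,.974,0]);up=(v+[0,0,1])/2**.5;nn=(np.array([0,0,1])-v)/2**.5
s=np.array([465.6,-39.9,88])
for k in(0,40): print(np.round(s+up*6+nn*k,1))
to(s+up*6+nn*80+[0,0,60],Rdown(76.9))
E
```

```text
t: 4.82
ee_pos: [425.5, -358.5, 208.7]
orientation: [0.36, 3.12, -0.001]
ft_force: [0.3, 0.5, -2.1]
width: 7.7
grasp_force: 30.0
1660 [169.21168598 224.06908269] ((413.49365234375, -362.7577819824219), (11.327218055725098, 101.93461608886719), 76.49169921875)
[313.38918919 315.28378378] 95.76959298305906 ((408.8119201660156, -263.71295166015625), (9.519902229309082, 46.217376708984375), 82.66548919677734)
[343.94468453 331.7139153 ] 96.30827092575305 ((434.9098815917969, -314.1150817871094), (10.790475845336914, 121.4527587890625), 76.81857299804688)
[466.6 -35.8  92.2]
[460.1 -63.3 120.5]
tool shift mm [ 32.9 266.7  -0.9] twist deg [ 0.02 -0.04 -0.05] min rows 7.1 world [ 28.7 267.2   1. ]
```

View pics/side1.png

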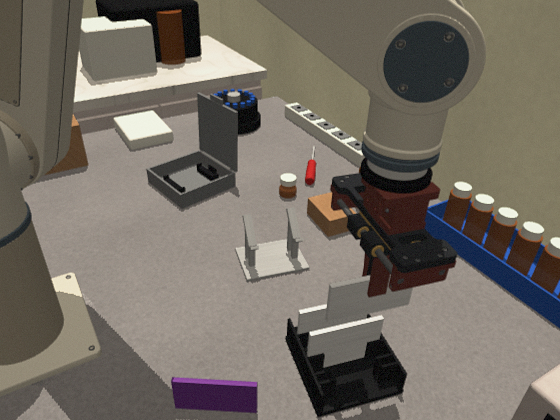

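The plate is held at about (370,298), its bottom edge is 169 mm up, and the tall plates are still seated. Next I move over the rest and tilt.

```bash
python3 -m creep '{"delta_pos":[[0.0045,0.033,0],[0.0045,0.033,0],[0.0045,0.033,0],[0.0045,0.033,0],[0.0045,0.033,0],[0.0045,0.033,0],[0.0045,0.033,0],[0.0045,0.033,0],[0,0,0],[0,0,0],[0,0,0],[0,0,0],[0,0,0],[0,0,0],[0,0,0],[0,0,0],[0,0,0],[0,0,0]],"twist":[[0,0,0],[0,0,0],[0,0,0],[0,0,0],[0,0,0],[0,0,0],[0,0,0],[0,0,0],[3,0,0],[6,0,0],[6,0,0],[6,0,0],[6,0,0],[6,0,0],[6,0,0],[6,0,0],[0,0,0],[0,0,0]]}'
python3 - <<'E'
from h import *
v=np.array([.2267,.974,0]);up=(v+[0,0,1])/2**.5;nn=(np.array([0,0,1])-v)/2**.5
s=np.array([465.6,-39.9,88])
to(s+up*11+nn*40,Rdown(76.9,-45));to(s+up*11,Rdown(76.9,-45));print(get_obs()['qpos'])
E
```

```text
t: 6.37
ee_pos: [449.9, -92.3, 206.2]
orientation: [-0.317, -2.804, 1.159]
ft_force: [0.6, 0.3, -1.7]
width: 7.8
grasp_force: 30.0
tool shift mm [-3.8 82.2 34. ] twist deg [ 0.06 -0.13  0.24] min rows 2.3 world [ 11.   32.4 -82.1]
tool shift mm [ -4.  122.2  34.1] twist deg [ 0.06 -0.13  0.24] min rows 3.3 world [  17.5   60.  -110.4]
[ 0.21340642  0.42188992  1.94506922 -0.72991784  1.27341421 -0.72764656]
```

```bash
python3 -m creep '{"delta_pos":[[-0.001,0.0205,0.0085],[-0.001,0.0205,0.0085],[-0.001,0.0205,0.0085],[-0.001,0.0205,0.0085],[0,0.01,0],[0,0.01,0],[0,0.008,0],[0,0.006,0],[0,0.004,0],[0,0,0],[0,0,0]],"twist":[[0,0,0],[0,0,0],[0,0,0],[0,0,0],[0,0,0],[0,0,0],[0,0,0],[0,0,0],[0,0,0],[0,0,0],[0,0,0]]}'
python3 - <<'E'
from h import *
v=np.array([.2267,.974,0]);up=(v+[0,0,1])/2**.5;nn=(np.array([0,0,1])-v)/2**.5
s=np.array([465.6,-39.9,88])
to(s+up*8,Rdown(76.9,-45))
im,d,w=snap("side","side2.png")
q=w-s;m=(d>0)&(abs(q@up)<34)&(abs(q@nn-4)<12)&(np.abs(q@[.974,-.2267,0])<64)&(im.min(2)>70)
P=q[m];print(m.sum(),'up',np.percentile(P@up,[1,99]),'nn',np.percentile(P@nn,[5,50,95]),'x',np.percentile(P@[.974,-.2267,0],[1,99]))
E
```

```text
t: 7.28
ee_pos: [468.4, -34.8, 99.7]
orientation: [-0.323, -2.806, 1.162]
ft_force: [-0.3, -0.6, -2.3]
width: 7.7
grasp_force: 30.0
tool shift mm [1.6 4.3 4.3] twist deg [ 0.01 -0.01 -0.04] min rows 0.2 world [-1.5  0.4 -6.1]
1846 up [-32.05199667  33.21069861] nn [ 5.23120581  8.03713894 10.54009611] x [-59.32331427  58.82647973]
```

View pics/side2.png

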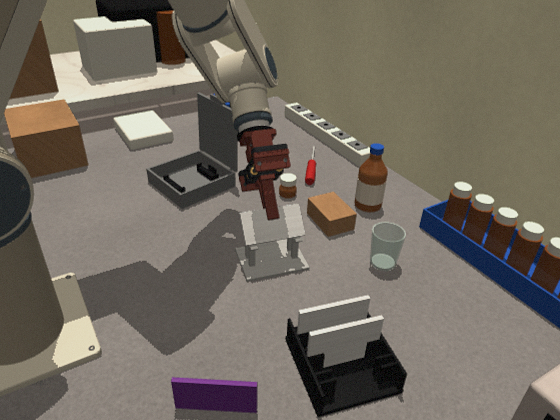

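The plate is over the rest at (271,224), centred and about 4 mm off the rails. I'll ease it down onto them.

```bash
python3 -m creep '{"delta_pos":[[0,0.002,0],[0,0.002,0],[0,0,0.0015],[0,0,0.0015],[0,0,0],[0,0,0]],"twist":[[0,0,0],[0,0,0],[0,0,0],[0,0,0],[0,0,0],[0,0,0]]}'
python3 - <<'E'
from h import *
print(get_obs()['ft_force'])
s=np.array([465.6,-39.9,88]);v=np.array([.2267,.974,0]);up=(v+[0,0,1])/2**.5;print((get_obs()['ee_pos']-s)@up)
E
```

```text
t: 7.83
ee_pos: [468.3, -34.4, 94.4]
orientation: [-0.323, -2.805, 1.162]
ft_force: [0.8, -0.0, -2.5]
width: 7.9
grasp_force: 30.0
[ 0.78523751 -0.00959058 -2.47204196]
8.727380760562886
```

```bash
python3 -m creep '{"delta_pos":[[0,0,0.001],[0,0,0.001],[0,0,0],[0,0,0]],"twist":[[0,0,0],[0,0,0],[0,0,0],[0,0,0]]}'; python3 -m creep '{"delta_pos":[[0,0.001,0],[0,0,0],[0,0,0]],"twist":[[0,0,0],[0,0,0],[0,0,0]]}'
```

```text
t: 8.17
ee_pos: [468.4, -34.7, 93.9]
orientation: [-0.325, -2.806, 1.162]
ft_force: [-2.0, 10.1, 9.6]
width: 8.0
grasp_force: 30.0
t: 8.42
ee_pos: [468.4, -34.5, 93.8]
orientation: [-0.324, -2.805, 1.165]
ft_force: [-2.2, 8.3, 12.2]
width: 7.7
grasp_force: 30.0
```

It's on the lips, with about 14 N up the slope. Now I release and withdraw along the slope.

```bash
python3 -m creep '{"delta_pos":[[0,0,0],[0,0,0],[0,0,0],[0,0,0],[0,0,0],[0,0,0]],"twist":[[0,0,0],[0,0,0],[0,0,0],[0,0,0],[0,0,0],[0,0,0]]}' 0.3
python3 -m creep '{"delta_pos":[[0,0,-0.01],[0,0,-0.02],[0,0,-0.03],[0,0,-0.03],[0,-0.035,0],[0,-0.035,0],[0,-0.035,0],[0,0,0]],"twist":[[0,0,0],[0,0,0],[0,0,0],[0,0,0],[0,0,0],[0,0,0],[0,0,0],[0,0,0]]}' 1
python3 - <<'E'
from h import *
s=np.array([465.6,-39.9,88]);x=np.array([.974,-.2267,0]);v=np.array([.2267,.974,0]);up=(v+[0,0,1])/2**.5;nn=(np.array([0,0,1])-v)/2**.5
for n in("side","top"):
    im,d,w=snap(n)
    q=w-s;m=(d>0)&(abs(q@up)<45)&(abs(q@nn-4)<9)&(np.abs(q@x)<70)&(im.min(2)>70)
    P=q[m];A=np.c_[P@x,P@up,np.ones(len(P))];k=np.linalg.lstsq(A,P@nn,rcond=None)[0]
    c=np.mean([P@x,P@up],1);print(n,m.sum(),'up',np.percentile(P@up,[1,99]),'nn',np.percentile(P@nn,[5,50,95]),'x',np.percentile(P@x,[1,99]),'slopes',k,cv2.minAreaRect(np.c_[P@x,P@up].astype(np.float32)))
to(s-nn*12+nn*150,Rdown(76.9,45))
E
```

```text
t: 8.92
ee_pos: [468.2, -35.0, 92.2]
orientation: [-0.323, -2.805, 1.162]
ft_force: [-0.7, -0.6, 0.4]
width: 26.5
grasp_force: 0.0
t: 9.58
ee_pos: [466.1, -47.1, 234.4]
orientation: [-0.329, -2.809, 1.163]
ft_force: [1.0, 0.1, -0.2]
width: 76.1
grasp_force: 0.0
side 2033 up [-35.659521    31.66364638] nn [0.76595999 3.52540532 6.52487587] x [-59.43390862  58.79239542] slopes [ 1.69832099e-03 -1.65219676e-02  3.56450406e+00] ((0.22166824340820312, -2.3647842407226562), (70.1629867553711, 120.67432403564453), 89.74037170410156)
top 995 up [-34.81338706  32.66585044] nn [0.87753162 4.8562166  7.41055357] x [-59.4042553   26.54671948] slopes [ 4.66281093e-04 -4.08182904e-02  4.70631555e+00] ((-18.048141479492188, -0.12969589233398438), (89.68951416015625, 74.6746597290039), 6.973548889160156)
tool shift mm [  1.5 -33.5  97.6] twist deg [-89.89   0.14  -0.14] min rows 13.8 world [-22.6 -89.9 -45.5]
```

The plate lies seated on the rest, with its centre within about 1–2 mm of the seat. I'll swing the tool to the other tilt.

```bash
python3 -m creep '{"delta_pos":[[0,0,0],[0,0,0],[0,0,0],[0,0,0],[0,0,0],[0,0,0],[0,0,0],[0,0,0],[0,0,0],[0,0,0],[0,0,0],[0,0,0],[0,0,0],[0,0,0],[0,0,0],[0,0,0],[0,0,0]],"twist":[[-6,0,0],[-6,0,0],[-6,0,0],[-6,0,0],[-6,0,0],[-6,0,0],[-6,0,0],[-6,0,0],[-6,0,0],[-6,0,0],[-6,0,0],[-6,0,0],[-6,0,0],[-6,0,0],[-6,0,0],[0,0,0],[0,0,0]]}' 1
cat >> h.py <<'E'
s=np.array([465.6,-39.9,88]);x=np.array([.974,-.2267,0]);v=np.array([.2267,.974,0]);up=(v+[0,0,1])/2**.5;nn=(np.array([0,0,1])-v)/2**.5
E
python3 - <<'E'
from h import *
for k in(80,-11):to(s+nn*k,Rdown(76.9,45))
print(get_obs()['qpos'],get_obs()['width'])
E
```

```text
t: 11.1
ee_pos: [465.7, -45.4, 228.4]
orientation: [0.329, 2.808, 1.163]
ft_force: [-0.6, 0.2, 0.7]
width: 87.8
grasp_force: 0.0
tool shift mm [  0.8 -95.5  23.1] twist deg [-0.03 -0.09 -0.29] min rows 2.6 world [-12.9 -49.6 -83.8]
tool shift mm [  0.7 -95.5 114.1] twist deg [-0.03 -0.09 -0.29] min rows 3.9 world [   1.7   13.1 -148.2]
[-0.57994599  0.35483163  1.98508544  0.77390034  1.24897309 -2.34467122] 87.83087497418941
```

```bash
cat > ik.py <<'E'
from h import *
from scipy.optimize import least_squares
D=[([1.235,.4237,1.6306,0,1.0886,-.019],[194.5,593.4,222]),([-.7205,.41808,1.84217,0,.8831,-2.0603],[423.1,-357,148.7]),
([.2134,.42189,1.94507,-.7299,1.2734,-.7276],[449.9,-92.3,206.2]),([-.57995,.35483,1.98509,.7739,1.24897,-2.3447],[465.7,-45.4,228.4])]
def fk(q,g):
    h,L1,L2,L,a=g
    B=R.from_euler('z',q[0]);F=B*R.from_euler('y',q[1]+q[2])
    T=F*R.from_euler('zyz',[0,0,0])*R.from_euler('ZYZ',[q[3],q[4],q[5]])*R.from_euler('z',np.pi/2)
    return np.array([0,0,h])+B.apply([a,0,0])+(B*R.from_euler('y',q[1])).apply([0,0,L1])+F.apply([0,0,L2])+T.apply([0,0,L]),T
fit=least_squares(lambda g:np.concatenate([fk(q,g)[0]-p for q,p in D]),[300,400,400,300,0])
g=fit.x
def ik(p,M,q0):
    r=least_squares(lambda q:np.r_[fk(q,g)[0]-p,300*(M.inv()*fk(q,g)[1]).as_rotvec()],q0)
    return np.round(r.x,2),round(r.cost,2)
if __name__=="__main__":
    print(np.round(g),fit.fun.round(1))
    q0=D[3][0]
    for k in(80,-11):print(k,ik(s+nn*k,Rdown(76.9,45),q0))
    for t in(35,40,50):print(t,ik(s-nn*11,Rdown(76.9,t),q0))
    print('flip',ik(s-nn*11,Rdown(-103.1,45),[-.58,.4,2,.77,1.25,.8]))
    print('case',ik([437.7,316.1,13],Rdown(101.1),[.6,.4,1.9,0,.9,-1.1]))
E
python3 ik.py
```

```text
[142. 687. 483. 315. -95.] [  8.  -13.2   7.   -5.3  -9.8  -0.8  11.2 -13.1  -5.4  -5.3  -6.7  -0.8]
80 (array([-0.66,  0.47,  2.02,  0.77,  1.17, -2.51]), np.float64(0.0))
-11 (array([-0.54,  0.54,  2.11,  0.91,  1.02, -2.59]), np.float64(0.0))
35 (array([-0.45,  0.48,  2.11,  0.81,  0.89, -2.43]), np.float64(0.0))
40 (array([-0.5 ,  0.51,  2.11,  0.87,  0.95, -2.52]), np.float64(0.0))
50 (array([-0.57,  0.58,  2.11,  0.95,  1.09, -2.66]), np.float64(0.0))
flip (array([-0.54,  0.54,  2.11,  0.91,  1.02,  0.55]), np.float64(0.0))
case (array([ 0.63,  0.55,  1.99, -0.  ,  0.6 , -1.14]), np.float64(0.0))
```

The last joint would run past its range, so I turn the gripper half a turn to get the same grasp.

```bash
python3 -m creep '{"delta_pos":[[0,0,0],[0,0,0],[0,0,0],[0,0,0],[0,0,0],[0,0,0],[0,0,0],[0,0,0],[0,0,0],[0,0,0],[0,0,0],[0,0,0],[0,0,0],[0,0,0],[0,0,0],[0,0,0]],"twist":[[0,0,7],[0,0,7],[0,0,7],[0,0,7],[0,0,7],[0,0,7],[0,0,7],[0,0,7],[0,0,7],[0,0,7],[0,0,7],[0,0,7],[0,0,7],[0,0,7],[0,0,7],[0,0,7]]}'
python3 -m creep '{"delta_pos":[[0,0,0],[0,0,0],[0,0,0],[0,0,0],[0,0,0],[0,0,0],[0,0,0],[0,0,0],[0,0,0],[0,0,0],[0,0,0],[0,0,0]],"twist":[[0,0,7],[0,0,7],[0,0,7],[0,0,7],[0,0,7],[0,0,7],[0,0,7],[0,0,7],[0,0,7],[0,0,5],[0,0,0],[0,0,0]]}'
python3 - <<'E'
from h import *
for k in(80,40,-11):to(s+nn*k,Rdown(-103.1,45))
print(get_obs()['qpos'],get_obs()['width'])
E
```

```text
t: 12.43
ee_pos: [466.3, -44.1, 230.5]
orientation: [-2.191, -1.131, -0.659]
ft_force: [0.5, 0.6, 1.0]
width: 88.0
grasp_force: 0.0
t: 13.43
ee_pos: [466.1, -44.4, 230.5]
orientation: [-2.346, 0.265, -0.113]
ft_force: [-0.5, -0.0, 1.1]
width: 87.9
grasp_force: 0.0
tool shift mm [-1.9 97.7 23.9] twist deg [0.11 0.02 0.21] min rows 2.6 world [-13.4 -50.6 -85.9]
tool shift mm [-1.9 97.6 63.9] twist deg [0.11 0.02 0.21] min rows 3.1 world [  -7.   -23.1 -114.2]
tool shift mm [ -1.9  97.5 114.9] twist deg [0.11 0.02 0.21] min rows 4.0 world [   1.2   12.  -150.3]
[-0.57736242  0.35011317  1.98493546  0.77397487  1.24935654  0.79319507] 87.85422062026085
```

```bash
python3 -m creep '{"delta_pos":[[0,0.03,0],[-0.002,0.034,0.005],[0,0.034,0.019],[0,0,0.025],[0,0,0.02],[0,0,0],[0,0,0]],"twist":[[0,0,0],[0,0,0],[0,0,0],[0,0,0],[0,0,0],[0,0,0],[0,0,0]]}'
python3 - <<'E'
from h import *
im,d,w=snap("side","side3.png")
to(s-nn*11,Rdown(-103.1,45));print(get_obs()['qpos'])
E
```

```text
t: 14.02
ee_pos: [459.0, -63.9, 111.9]
orientation: [-2.344, 0.267, -0.11]
ft_force: [0.7, -0.4, 0.8]
width: 87.8
grasp_force: 0.0
tool shift mm [ 0.3 -0.7 46.3] twist deg [0.04 0.01 0.11] min rows 1.2 world [  7.8  32.4 -32.3]
[-0.61953068  0.57520891  2.01325647  0.82713279  1.09222749  0.57720837]
```

View pics/side3.png

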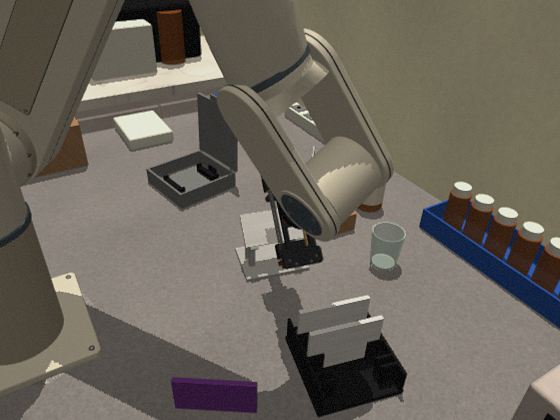

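The gripper is square above the plate, which lies at about (258,228). The wrist is clear of the beaker (387,245) and the rack. I'll advance and grip the long edges.

```bash
python3 -m creep '{"delta_pos":[[0,0,0.01],[0,0,0.012],[0,0,0.012],[0,0,0.012],[0,0,0],[0,0,0]],"twist":[[0,0,0],[0,0,0],[0,0,0],[0,0,0],[0,0,0],[0,0,0]]}'
python3 -c "
from h import *
o=get_obs();print(o['ft_force'],(o['ee_pos']-s)@nn,(o['ee_pos']-s)@up)"
python3 -m creep '{"delta_pos":[[0,0,0],[0,0,0],[0,0,0],[0,0,0],[0,0,0],[0,0,0]],"twist":[[0,0,0],[0,0,0],[0,0,0],[0,0,0],[0,0,0],[0,0,0]]}' 0.5
```

```text
t: 14.57
ee_pos: [466.2, -32.1, 79.0]
orientation: [-2.343, 0.269, -0.109]
ft_force: [-0.0, -0.7, 0.1]
width: 87.9
grasp_force: 0.0
[-0.01790142 -0.66223288  0.07316011] -11.792806409428485 -0.8943656717514022
t: 15.07
ee_pos: [467.0, -32.4, 80.7]
orientation: [-2.341, 0.27, -0.113]
ft_force: [1.6, 4.0, 4.7]
width: 63.6
grasp_force: 30.0
```

Gripped at 63.6 mm. Now I lift off along the plate normal and level out.

```bash
python3 -m creep '{"delta_pos":[[0,0,-0.005],[0,0,-0.01],[0,0,-0.02],[0,0,-0.03],[0,0,-0.03],[0,0,-0.03],[0,0,0],[0,0,0],[0,0,0],[0,0,0],[0,0,0],[0,0,0],[0,0,0],[0,0,0],[0,0,0],[0,0,0]],"twist":[[0,0,0],[0,0,0],[0,0,0],[0,0,0],[0,0,0],[0,0,0],[-3,0,0],[-6,0,0],[-6,0,0],[-6,0,0],[-6,0,0],[-6,0,0],[-6,0,0],[-6,0,0],[0,0,0],[0,0,0]]}'
python3 - <<'E'
from h import *
o=get_obs();print(o['qpos'])
to([437.7,316.1,170],Rdown(-103.1));to([437.7,316.1,170],Rdown(-78.9))
E
```

```text
t: 16.4
ee_pos: [446.5, -117.7, 168.1]
orientation: [-3.12, 0.354, 0.0]
ft_force: [-0.4, -0.5, -1.6]
width: 63.6
grasp_force: 30.0
[-0.28488816  0.26628563  2.02428106  0.00254475  0.85150515  1.51008808]
tool shift mm [-105.7 -420.9   -1.1] twist deg [-0.11  0.02  0.16] min rows 11.4 world [ -8.8 433.8   1.9]
tool shift mm [-105.7 -420.9   -1.1] twist deg [ -0.11  -0.   -24.04] min rows 11.4 world [ -8.8 433.8   1.9]
```

```bash
python3 -m creep '{"delta_pos":[[-0.0044,-0.0175,0],[-0.0088,-0.0351,0],[-0.0088,-0.0351,0],[-0.0088,-0.0351,0],[-0.0088,-0.0351,0],[-0.0088,-0.0351,0],[-0.0088,-0.0351,0],[-0.0088,-0.0351,0],[-0.0088,-0.0351,0],[-0.0088,-0.0351,0],[-0.0088,-0.0351,0],[-0.0088,-0.0351,0],[-0.0044,-0.0175,0],[0,0,0],[0,0,0],[0,0,0],[0,0,0],[0,0,0],[0,0,0]],"twist":[[0,0,0],[0,0,0],[0,0,0],[0,0,0],[0,0,0],[0,0,0],[0,0,0],[0,0,0],[0,0,0],[0,0,0],[0,0,0],[0,0,0],[0,0,0],[0,0,-6],[0,0,-6],[0,0,-6],[0,0,-6],[0,0,0],[0,0,0]]}'
python3 - <<'E'
from h import *
to([437.7,316.1,100],Rdown(-78.9));print(get_obs()['qpos'])
im,d,w=snap("wrist","wrist2.png")
np.set_printoptions(suppress=True,precision=1)
# plate as seen: near tcp height
o=get_obs()['ee_pos'];q=w-o
m=(d>0)&(abs(q[...,2]-14)<8)&(np.abs(q[...,:2]).max(-1)<90)&(im.min(2)>90)
P=w[m];print(m.sum(),np.percentile(P[:,2],[5,50,95]),cv2.minAreaRect(P[:,:2].astype(np.float32)))
E
```

```text
t: 17.98
ee_pos: [439.8, 314.0, 167.5]
orientation: [-3.127, -0.29, 0.003]
ft_force: [1.0, 0.6, -1.2]
width: 63.8
grasp_force: 30.0
tool shift mm [-1.6 -2.4 67.5] twist deg [-0.06  0.11 -0.51] min rows 1.8 world [ -2.1   2.1 -67.5]
[0.59690125 0.37440481 1.85874773 0.00219954 0.9097141  1.9815424 ]
32313 [180.1 181.2 182.2] ((439.8598937988281, 316.92681884765625), (121.19705963134766, 73.76959991455078), 11.251860618591309)
```

View pics/wrist2.png

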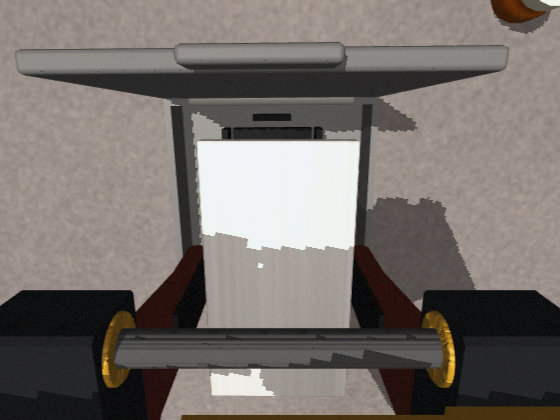

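The wrist view shows the plate held squarely, its far end at row 140 between columns 198 and 358. Behind it are the case walls at about columns 180 and 365 and the +x nest lugs at (228–320,132). I'll measure both in this same view.

```bash
python3 - <<'E'
from h import *
np.set_printoptions(suppress=True,precision=1)
z=np.load('wrist.npz');im,d,w=z['im'].astype(int),z['d'],z['w']
a=np.radians(11.1);u=np.array([np.cos(a),np.sin(a)]);vv=np.array([-u[1],u[0]])
q=w[...,:2]-[437.7,316.1];cx=q@u;cy=q@vv;Z=w[...,2]
pl=(d>0)&(abs(Z-181)<4)&(abs(cx)<80)&(abs(cy)<50)
print('plate x end',[np.percentile(cx[pl&(abs(cy-b)<4)],99.5) for b in(-20,0,20)])
for b in(10,25,40,55):
    r=cy[pl&(abs(cx-b)<4)];print('plate y edges at cx',b,np.percentile(r,[.5,99.5]),np.mean(np.percentile(r,[.5,99.5])))
rim=(d>0)&(abs(Z-40)<4)
for b in(20,40,60):
    for sg in(-1,1):
        r=cy[rim&(abs(cx-b)<5)&(cy*sg>65)&(abs(cy)<95)]
        print('rim',b,sg,len(r),np.percentile(r,[3,50,97]) if len(r) else'')
r=(d>0)&(abs(cy)<60)&(cx>55)&(cx<75)&(Z>10)&(Z<35)
n=r&(abs(Z-27)<3);print('lug',n.sum(),np.percentile(cx[n],[2,50,98]),np.percentile(cy[n],[1,99]),np.percentile(Z[n],[5,50,95]))
dk=(im.max(2)<60)&(d>0)&(cx>50)&(cx<75)&(abs(cy)<60)&(Z>15)
print('dark z',np.percentile(Z[dk],[2,25,50,75,98]),'cy',np.percentile(cy[dk],[1,99]),'cx',np.percentile(cx[dk],[1,99]))
wl=(d>0)&(abs(cy)<60)&(cx>72)&(cx<90)&(abs(Z-40)<5);print('hinge wall',wl.sum(),np.percentile(cx[wl],[2,50,98]))
E
```

```text
plate x end [np.float64(62.17894170677578), np.float64(62.38295570657585), np.float64(62.54164813661602)]
plate y edges at cx 10 [-42.8  35.9] -3.419972264092422
plate y edges at cx 25 [-34.8  28.2] -3.294069865873997
plate y edges at cx 40 [-34.9  28.1] -3.4302108491256575
plate y edges at cx 55 [-35.  28.] -3.5313703843505397
rim 20 -1 91 [-78.  -75.1 -73.2]
rim 20 1 96 [76.5 78.8 81.5]
rim 40 -1 101 [-78.2 -75.4 -73.2]
rim 40 1 100 [76.5 78.9 81.7]
rim 60 -1 103 [-78.3 -75.4 -73.2]
rim 60 1 101 [76.6 78.8 81.3]
lug 313 [55.1 65.5 68.5] [-37.6  40.5] [25.1 26.4 27.7]
dark z [17.8 19.1 19.9 25.8 27.6] cy [-37.   39.9] cx [50.1 68.5]
hinge wall 1219 [75.6 78.1 80.6]
```

```bash
python3 -m creep '{"delta_pos":[[-0.0018,-0.0038,0],[0,0,0.02],[0,0,0.025],[0,0,0.025],[0,0,0.025],[0,0,0.02],[0,0,0.015],[0,0,0.007],[0,0,0],[0,0,0],[0,0,0]],"twist":[[0,0,-0.5],[0,0,0],[0,0,0],[0,0,0],[0,0,0],[0,0,0],[0,0,0],[0,0,0],[0,0,0],[0,0,0],[0,0,0]]}'
cat > meas.py <<'E'
from h import *
np.set_printoptions(suppress=True,precision=1)
to([437.7,316.1,14],Rdown(-78.9))
im,d,w=snap("wrist","wrist_m.png");im=im.astype(int)
a=np.radians(11.1);u=np.array([np.cos(a),np.sin(a)]);vv=np.array([-u[1],u[0]])
q=w[...,:2]-[437.7,316.1];cx=q@u;cy=q@vv;Z=w[...,2]
zt=get_obs()['ee_pos'][2]+13.7
pl=(d>0)&(abs(Z-zt)<5)&(abs(cx)<80)&(abs(cy)<50)&(im.min(2)>75)
print('plate z',np.percentile(Z[pl],[5,50,95]),'x end',[np.percentile(cx[pl&(abs(cy-b)<4)],99.5) for b in(-20,0,20)])
for b in(25,40,55):
    r=cy[pl&(abs(cx-b)<4)];print('plate y edges at cx',b,np.percentile(r,[.5,99.5]),np.mean(np.percentile(r,[.5,99.5])))
rim=(d>0)&(abs(Z-40)<4)
for b in(40,60):
    print('rim',b,[np.percentile(cy[rim&(abs(cx-b)<5)&(cy*sg>65)&(abs(cy)<95)],[3,97]) for sg in(-1,1)])
dk=(im.max(2)<60)&(d>0)&(cx>58)&(cx<75)&(abs(cy)<60)&(abs(Z-27)<3)
if dk.sum(): print('lug',dk.sum(),'cy',np.percentile(cy[dk],[1,99]),'cx',np.percentile(cx[dk],[1,50,99]))
wl=(d>0)&(abs(cy)<60)&(cx>72)&(cx<90)&(abs(Z-40)<5);print('hinge wall',wl.sum(),np.percentile(cx[wl],[2,98]))
E
python3 meas.py
```

```text
t: 18.95
ee_pos: [437.7, 318.9, 31.9]
orientation: [-3.125, -0.31, -0.002]
ft_force: [0.2, 1.0, -1.8]
width: 63.6
grasp_force: 30.0
tool shift mm [-0.5  2.7 17.9] twist deg [-0.  -0.1  0.2] min rows 0.5 world [  0.   -2.8 -17.9]
plate z [43.4 45.5 46.6] x end [np.float64(79.37261443387017), np.float64(79.64627338703207), np.float64(79.52729102683828)]
plate y edges at cx 25 [-29.3  33.7] 2.185920187513835
plate y edges at cx 40 [-29.3  33.8] 2.265977976789131
plate y edges at cx 55 [-29.2  33.7] 2.263619535552735
rim 40 [array([-78.2, -73. ]), array([76.2, 81.4])]
rim 60 [array([-78.4, -73. ]), array([76.1, 81.5])]
lug 804 cy [-13.  16.] cx [63.5 66.1 68.6]
hinge wall 4373 [75.7 80.6]
```

View pics/wrist_m.png

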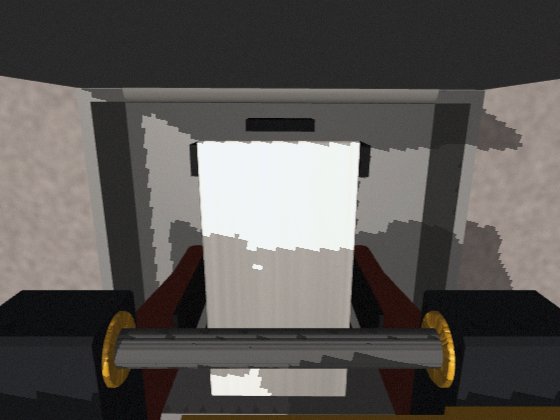

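The plate, at columns 200–358, sits between the lugs at (195,160) and (364,160). In this view it needs only about -0.6 mm in x and 0.7 mm in y. I'll lower it now.

```bash
python3 -m creep '{"delta_pos":[[-0.0006,0.0007,0],[0,0,0.003],[0,0,0.004],[0,0,0.003],[0,0,0.002],[0,0,0],[0,0,0]],"twist":[[0,0,0],[0,0,0],[0,0,0],[0,0,0],[0,0,0],[0,0,0],[0,0,0]]}'; python3 -m creep '{"delta_pos":[[0,0,0.0015],[0,0,0.0015],[0,0,0],[0,0,0]],"twist":[[0,0,0],[0,0,0],[0,0,0],[0,0,0]]}'
```

```text
t: 19.58
ee_pos: [436.4, 317.4, 18.7]
orientation: [3.126, 0.311, -0.001]
ft_force: [-0.8, -0.2, -1.9]
width: 63.4
grasp_force: 30.0
t: 19.92
ee_pos: [436.5, 317.5, 15.9]
orientation: [3.126, 0.311, -0.0]
ft_force: [-0.2, -0.4, -2.0]
width: 63.7
grasp_force: 30.0
```

```bash
python3 -m creep '{"delta_pos":[[0,0,0.001],[0,0,0],[0,0,0]],"twist":[[0,0,0],[0,0,0],[0,0,0]]}'; python3 -m creep '{"delta_pos":[[0,0,0.001],[0,0,0],[0,0,0]],"twist":[[0,0,0],[0,0,0],[0,0,0]]}'
```

```text
t: 20.17
ee_pos: [436.6, 317.5, 15.0]
orientation: [3.126, 0.311, -0.0]
ft_force: [0.1, 0.3, -2.0]
width: 63.6
grasp_force: 30.0
t: 20.42
ee_pos: [436.7, 317.6, 14.0]
orientation: [-3.126, -0.311, -0.0]
ft_force: [0.4, -0.1, -1.0]
width: 63.9
grasp_force: 30.0
```

```bash
python3 -m creep '{"delta_pos":[[0,0,0.001],[0,0,0],[0,0,0]],"twist":[[0,0,0],[0,0,0],[0,0,0]]}'; python3 -m creep '{"delta_pos":[[0,0,0],[0,0,0],[0,0,0],[0,0,0],[0,0,0],[0,0,0]],"twist":[[0,0,0],[0,0,0],[0,0,0],[0,0,0],[0,0,0],[0,0,0]]}' 0.95
python3 -m creep '{"delta_pos":[[0,0,-0.01],[0,0,-0.02],[0,0,-0.03],[0,0,-0.03],[0,0,-0.03],[0,0,0],[0,0,0]],"twist":[[0,0,0],[0,0,0],[0,0,0],[0,0,0],[0,0,0],[0,0,0],[0,0,0]]}'
python3 - <<'E'
from h import *
np.set_printoptions(suppress=True,precision=1)
im,d,w=snap("wrist","w3.png");Z=w[...,2]
a=np.radians(11.1);u=np.array([np.cos(a),np.sin(a)]);vv=np.array([-u[1],u[0]])
q=w[...,:2]-[437.7,316.1];cx=q@u;cy=q@vv
pl=(d>0)&(abs(Z-28)<5)&(im.min(2)>110)&(abs(cx)<66)&(abs(cy)<38)
P=w[pl];k=np.linalg.lstsq(np.c_[cx[pl],cy[pl],np.ones(pl.sum())],Z[pl],rcond=None)[0]
print(pl.sum(),'z',k,np.percentile(cx[pl],[.5,99.5]),[np.percentile(cy[pl&(abs(cx-b)<4)],[.5,99.5]) for b in(20,40,55)])
wl=(d>0)&(abs(cy)<60)&(cx>72)&(cx<90)&(abs(Z-40)<5);print('hinge wall',wl.sum(),np.percentile(cx[wl],[2,98]))
rim=(d>0)&(abs(Z-40)<4)&(abs(cx-40)<10)
print([np.percentile(cy[rim&(cy*sg>65)&(abs(cy)<95)],[3,97]) for sg in(-1,1)],'lidtilt')
E
```

```text
t: 20.67
ee_pos: [436.7, 317.6, 13.9]
orientation: [-3.126, -0.31, -0.001]
ft_force: [-2.5, -2.8, 11.0]
width: 63.6
grasp_force: 30.0
t: 21.17
ee_pos: [436.5, 317.5, 12.8]
orientation: [3.126, 0.311, -0.0]
ft_force: [0.5, 0.3, 0.7]
width: 83.2
grasp_force: 0.0
t: 21.75
ee_pos: [437.7, 318.3, 135.3]
orientation: [-3.124, -0.31, -0.006]
ft_force: [-0.3, -0.0, -0.2]
width: 83.5
grasp_force: 0.0
13321 z [-0.  -0.  27.4] [-59.2  59.7] [array([-30.7,  32.9]), array([-30.5,  33.1]), array([-30.1,  32.8])]
hinge wall 1535 [75.6 80.7]
[array([-78.2, -73.2]), array([76.4, 81.5])] lidtilt
```

The plate lies flat in the nest: top at z = 27.4, zero tilt, and within 0.5 mm of centre both ways. Now the lid: I rise, go behind it, and come down with the fingers shut.

```bash
python3 -m creep '{"delta_pos":[[0,0,-0.033],[0,0,-0.033],[0,0,-0.033],[0,0,-0.033],[0,0,-0.033],[0.0375,0,0],[0.0375,0,0],[0.0375,0,0],[0.0375,0,0],[0,0,0],[0,0,0.029],[0,0,0.029],[0,0,0.029],[0,0,0.029],[0,0,0.029],[0,0,0],[0,0,0]],"twist":[[0,0,0],[0,0,0],[0,0,0],[0,0,0],[0,0,0],[0,0,0],[0,0,0],[0,0,0],[0,0,0],[0,0,0],[0,0,0],[0,0,0],[0,0,0],[0,0,0],[0,0,0],[0,0,0],[0,0,0]]}' 0
cat > c.py <<'E'
from h import *
a=np.radians(11.1);u=np.array([np.cos(a),np.sin(a)]);vv=np.array([-u[1],u[0]])
o=get_obs();q=o['ee_pos'][:2]-[438.1,316.7];print('cx %.1f cy %.1f z %.1f'%(q@u,q@vv,o['ee_pos'][2]))
E
python3 c.py
```

```text
t: 23.22
ee_pos: [581.7, 346.1, 150.3]
orientation: [3.124, 0.31, -0.009]
ft_force: [0.5, 0.5, 0.5]
width: 0.8
grasp_force: 0.0
cx 146.6 cy 1.2 z 150.3
```

```bash
python3 -m creep '{"delta_pos":[[-0.021,0,0],[-0.021,0,0],[-0.012,0,0],[-0.012,0,0.001],[-0.012,0,0.001],[-0.009,0,0.003],[-0.009,0,0.003],[-0.009,0,0.003],[-0.008,0,0.005],[-0.008,0,0.005],[-0.008,0,0.006],[0,0,0]],"twist":[[0,0,0],[0,0,0],[0,0,0],[0,0,0],[0,0,0],[0,0,0],[0,0,0],[0,0,0],[0,0,0],[0,0,0],[0,0,0],[0,0,0]]}'; python3 c.py
```

```text
t: 24.22
ee_pos: [454.6, 320.6, 124.2]
orientation: [3.124, 0.311, -0.006]
ft_force: [-0.8, -0.1, 0.7]
width: 0.2
grasp_force: 0.0
cx 16.9 cy 0.6 z 124.2
```

```bash
python3 -m creep '{"delta_pos":[[-0.0063,0,0.007],[-0.006,0,0.0075],[-0.006,0,0.0075],[-0.005,0,0.0085],[-0.005,0,0.0085],[-0.005,0,0.0085],[-0.002,0,0.009],[-0.001,0,0.009],[-0.001,0,0.008],[0,0,0.002],[0,0,0]],"twist":[[0,0,0],[0,0,0],[0,0,0],[0,0,0],[0,0,0],[0,0,0],[0,0,0],[0,0,0],[0,0,0],[0,0,0],[0,0,0]]}'; python3 c.py
```

```text
t: 25.13
ee_pos: [420.2, 314.0, 49.6]
orientation: [3.125, 0.311, -0.002]
ft_force: [-0.4, -0.7, 0.4]
width: 0.6
grasp_force: 0.0
cx -18.1 cy 0.8 z 49.6
```

```bash
python3 -m creep '{"delta_pos":[[0,0,0.001],[0,0,0.001],[0,0,0.001],[0,0,0]],"twist":[[0,0,0],[0,0,0],[0,0,0],[0,0,0]]}'
python3 - <<'E'
from h import *
a=np.radians(11.1);u=np.array([np.cos(a),np.sin(a)]);vv=np.array([-u[1],u[0]])
im,d,w=snap("side","side4.png");q=w[...,:2]-[438.1,316.7];cx=q@u;cy=q@vv;Z=w[...,2]
m=(d>0)&(abs(cx)<75)&(abs(cy)<75)&(Z<62)&(Z>30)
print(m.sum(),np.linalg.lstsq(np.c_[cx[m],cy[m],np.ones(m.sum())],Z[m],rcond=None)[0])
E
```

```text
t: 25.47
ee_pos: [421.2, 314.6, 48.7]
orientation: [-3.126, -0.311, -0.002]
ft_force: [-2.2, -2.8, 11.3]
width: 0.3
grasp_force: 5.2
1593 [-7.69894983e-04  5.92022431e-03  4.92135216e+01]
```

View pics/side4.png

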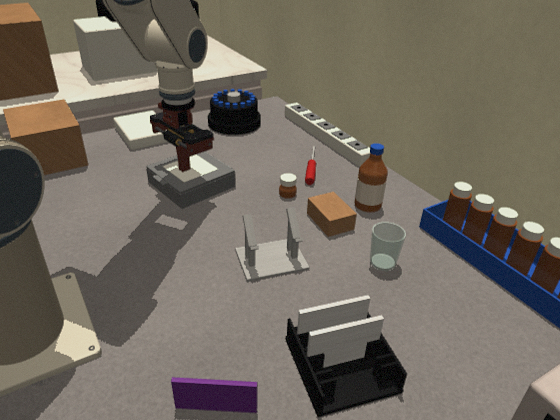

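The lid at (190,178) is shut: level to 0.001 rad, top at z = 49. The bystanders are where they were. I'll withdraw and hand in.

```bash
python3 -m creep '{"delta_pos":[[0,0,-0.01],[0,0,-0.03],[0,0,-0.03],[0,0,-0.03],[0,0,0],[0,0,0]],"twist":[[0,0,0],[0,0,0],[0,0,0],[0,0,0],[0,0,0],[0,0,0]]}'
python3 - <<'E'
from h import *
from workcell import close_job
a=np.radians(11.1);u=np.array([np.cos(a),np.sin(a)]);vv=np.array([-u[1],u[0]])
im,d,w=snap("side");q=w[...,:2]-[438.1,316.7];cx=q@u;cy=q@vv;Z=w[...,2]
m=(d>0)&(abs(cx)<75)&(abs(cy)<75)&(Z<70)&(Z>30)
k=np.linalg.lstsq(np.c_[cx[m],cy[m],np.ones(m.sum())],Z[m],rcond=None)[0];print(k)
if abs(k[0])<.03: print(close_job())
E
```

```text
t: 26.02
ee_pos: [421.9, 315.2, 149.8]
orientation: [-3.124, -0.31, -0.007]
ft_force: [-0.3, 0.1, -0.9]
width: 0.3
grasp_force: 0.0
[-1.16054335e-03  4.79190661e-03  4.90963279e+01]
the job is handed in; nothing more can be done
None
```

The job is handed in at about 26 s: the low plate measured flat and within about 0.5 mm of centre in the nest, the lid is shut over it, and the tall plates and bystanders look undisturbed in the side view; no verdict came back.

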